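# Rescue the fallen cell from the carousel and check it on the tester

## Task

One battery cell has toppled over on the free-spinning carousel, under its clear guard. Turn the carousel to bring that cell out from under the guard, lift it off without toppling the three standing cells or taking them off the carousel, and stand it upright in the middle of the tester's sprung brass plate, brass button up. Press it down so that the plate goes right down, let the plate come back up, and leave the cell standing there with everything at rest.

Things in the scene. Friction and masses are not known exactly. Their poses are not given: they have to be found in the camera images.
- stand: Fixed carousel stand, origin on the bench under the carousel's axis. A clear guard plate with a red front edge covers the far half: x = +35 to +160 mm of this frame, 345 mm wide (y), underside 132 mm and top 136 mm above the bench (black post caps to 142 mm), on two 12 mm posts at x = +90, y = +160 and -160 mm. The half with x below +35 mm is open.
- carousel_top (a point): Centre of the top of the aluminium disc, 270 mm across, on the stand's axis, 42 mm above the bench; its x and y axes turn with the disc. Black hub cap 36 mm across, 8 mm high. Four red pegs, 12 mm across, 35 mm high, 118 mm from the axis. The fallen cell starts near 0 degrees (x axis) of the disc, the standing cells near 90, 180 and 270, all about 70 to 75 mm from the axis.
- carousel (a joint): Angle turned by the disc since the start (rad), anticlockwise from above positive; no stops. It spins with hardly any friction: once pushed it coasts on, for one or two seconds after a gentle push.
- peg0 (a point): Centre of the top of the red peg at 45 degrees of the carousel, 77 mm above the bench.
- peg1 (a point): The same for the red peg at 135 degrees.
- peg2 (a point): The same for the red peg at 225 degrees.
- peg3 (a point): The same for the red peg at 315 degrees.
- fallen_center (a point): Centre of the fallen cell: black, 62 mm long, 32.4 mm across, with 33 x 33 mm square collars 10 mm long at both ends (orange at the brass button's end, grey at the other) and a white band; about 140 g. Its x axis runs along the cell towards the button (ends at x = -31 and +31 mm). It lies on its collars, centre 16.5 mm above the disc, about radially, button outward. Upright, its x axis points up.
- cell1_center (a point): Centre of a standing cell of the same kind (button up, z axis along it), 31 mm above the carousel top; loose.
- cell2_center (a point): Centre of the second standing cell.
- cell3_center (a point): Centre of the third standing cell.
- tester: Fixed cell tester: grey block 110 (x) x 100 (y) x 30 mm high, origin under its centre, with a blue display box behind it (x from +55 to +90 mm, 52 mm high). The round brass plate is at its centre.
- plate_top (a point): Centre of the top of the round brass contact plate, 60 mm across, 40 mm above the bench when up (10 mm above the grey block). It moves straight down.
- contact (a joint): How far the brass plate is pressed down (m): 0 up, 0.006 right down. It starts to move at about 3.6 N and is right down at about 11 N, the cell's weight included; it springs back up, also with the cell standing on it.
Mind the look-alikes: they are no part of the job. What is shaped like the part that bears fallen_center but purple is not meant.

How it is judged (in metres and radians):
On the way, in this order (a step that is already met when the one before it is completed fails the run):
1. the carousel has carried the fallen cell out from under the guard (its centre out in the open half, still lying on the carousel) (x of fallen_center in the frame of stand below 0 m and height (world z) of fallen_center below 0.07 m and horizontal distance between fallen_center and stand below 0.13 m), for 0.2 s.
2. the fallen cell is lifted clear of the carousel (height (world z) of fallen_center above 0.1 m), for 0.1 s.
3. the cell, upright with its button up, presses the brass plate right down (at least 4.5 mm) (value of joint contact above 0.0045 m and angle between fallen_center's own x axis and vertical below 0.2 rad and contact force between fallen and contact above 3 N), for 0.1 s.
At the end, for the whole second after the job is handed in: The cell stands upright (within 0.1 rad), button up, on the brass plate, its centre within 15 mm of the plate's centre, at rest, with the plate back up (within 2 mm); the three other cells stand upright on the carousel, which is at rest (angle between fallen_center's own x axis and vertical below 0.1 rad and horizontal distance between fallen_center and plate_top below 0.015 m and z of fallen_center in the frame of plate_top between 0.028 and 0.034 m and value of joint contact below 0.002 m and linear speed of fallen below 0.02 m/s and velocity of joint carousel between -0.1 and 0.1 rad/s and angle between each of cell1_center, cell2_center, cell3_center's own z axis and vertical below 0.15 rad and horizontal distance between each of cell1_center, cell2_center, cell3_center and stand below 0.13 m and height (world z) of each of cell1_center, cell2_center, cell3_center above 0.065 m); the robot touches nothing.
It fails at once if a standing cell is toppled (tilted by more than 0.5 rad) or taken off the carousel (angle between any of cell1_center, cell2_center, cell3_center's own z axis and vertical above 0.5 rad or horizontal distance between any of cell1_center, cell2_center, cell3_center and stand above 0.14 m or height (world z) of any of cell1_center, cell2_center, cell3_center above 0.11 m).
It also fails if it takes over 72 s, if anything falls off the work surface, if the arm or the gripper's body presses on something with over 40 N, if the wrist force passes 120 N, or if a joint passes its speed limit or range.

## Robot

A 6-joint arm with a two-finger parallel gripper is mounted at the origin on the work surface. World frame = base frame: x ahead of the robot, y to its left, z up, the work surface at z = 0. Lengths are in m, angles in degrees, forces in N, time in s.
With the tool pointing down it reaches from about 0.35 to 0.875 m from the base axis. Payload 4.2 kg.
Tool frame: the origin (TCP) lies where the fingers leave the gripper's body, on its centre line; the fingertips stand 70 mm ahead of it and the grasp point (between the pads) lies 51 mm ahead of it; z points along the fingers, y is the direction in which the jaws open and shut (so a half turn about z gives the same grasp; the last joint's range is limited). The gripper opens to 87 mm and grips with 3 to 60 N. Pads are 19 mm wide; open, the fingers measure 117 mm over their backs; the gripper's body (75 mm by 190 mm) begins 51 mm behind the grasp point.
Start: joints at [83.113, 22.042, 0.453, 0, -68.411, -14.817], TCP at [0.231, 0.581, 0.292] pointing down, gripper open.
Joint ranges: [-179.83, 179.83], [-69.29, 118.12], [-61.27, 80.66], [-181.25, 117.63], [-171.15, -9.14], [-177.46, 177.46]. Speed limits (degrees/s): [159.86, 159.86, 180, 180, 180, 180].

## Interface

Orientations are given as a 3x3 rotation matrix whose columns are the frame's x, y, z axes.
In Python, from station import sense, capture, camera_model, finish_job gives the robot as it stands.
- The arm moves only by the shell command python3 -m inch 'ROWS'. ROWS is JSON, a list of rows, each an object with "hand": the closure, from 0 (fully open) to 1 (shut); "slide": the shift along the world's x, y, z in cm, a list of three; "yaw": the turn about the world's z in rad. A call has 1 to 10 rows; each row is the pose to reach, as a shift and turn from the pose commanded when the call began; what a row does not reach only later rows make up. A row lasts 1/8 s, in which the tool goes at most 62.5 mm and 10.7 degrees, less where a joint would pass 70% of its speed; a pose out of reach is approached as far as the arm can. A call with a gripper value outside its range is refused whole. The fingers move at their own pace and stop on an object; the grip force is fixed at half the most. Time passes only in rows, so rows that repeat a pose let the fingers close. It gives the time, the measured TCP pose, the force and the opening at its end, in the units of the state.
- sense(): the state, without advancing time (a new reading comes with each control period).
- capture(name): name is "side" or "top"; returns the picture (420x560x3 uint8, blue, green, red); there is no depth.
- camera_model(name): a dict with "mtx" (3x3 intrinsics, pixels), "xyz" and "orientation" of the camera in the world. Camera axes: x right, y up, looking along -z (the intrinsics and any distortion apply to the point x, -y, -z); pixel columns grow to the right and rows downward; lengths in m; the calibration is good to about 2 mm. A picture is of the moment at which its call begins. camera_model takes no time and is no camera call.
- finish_job(): hands the job in, once; it reports no verdict.
The state is a dict: "time_s": time; "joints": joint angles; "joint_velocities": joint speeds; "effort": joint torques, N m; "tcp_pos": TCP position; "ee_rot": TCP orientation; "wrist_force": force on the tool from outside, world axes, zero at the start; "moment": the same for the moment, N m; "gripper_width": opening from 0.0 (shut) to 1.0 (fully open).
Only numpy, scipy, OpenCV 4.12 (cv2) and the standard library are available. Lean on these libraries where they do the work, as an engineer would, in place of code of your own. Each camera call takes 0.05 s, during which the arm holds its last target. There are 200 camera calls.

## Working session

There is one attempt and no reset: what is moved stays moved. The work goes in short steps, Python scripts to look and compute and a shell command to move; the robot and the scene stay as the last step left them, time stands still between calls to the robot, and variables do not carry over. Pictures are saved under pics/ and viewed, about 8 in all and at most 12, crops included, and the job is handed in when it is done.

```bash
mkdir -p pics
cat > h.py <<'E'
import numpy as np, cv2
from station import sense, capture, camera_model
def ray(n,px):
    m=camera_model(n); K=np.array(m["mtx"]); R=np.array(m["orientation"])
    d=np.array([(px[0]-K[0,2])/K[0,0],-(px[1]-K[1,2])/K[1,1],-1.]); 
    return np.array(m["xyz"]),R@d
def onplane(n,px,z):
    o,d=ray(n,px); return o+d*(z-o[2])/d[2]
def proj(n,p):
    m=camera_model(n); K=np.array(m["mtx"]); c=np.array(m["orientation"]).T@(np.array(p)-np.array(m["xyz"]))
    return K[0,2]+K[0,0]*c[0]/-c[2], K[1,2]+K[1,1]*-c[1]/-c[2]
E
python3 - <<'E'
from h import *
for n in("top","side"):
    cv2.imwrite(f"pics/{n}0.png",capture(n)); print(n,camera_model(n))
s=sense();print(s)
E
```

```text
top {'mtx': array([[400.03465529,   0.        , 290.01397838],
       [  0.        , 400.03465529, 209.67342537],
       [  0.        ,   0.        ,   1.        ]]), 'xyz': array([ 0.43844616, -0.02311946,  0.97346682]), 'orientation': array([[ 4.00276940e-02,  9.77216523e-01, -2.08436205e-01],
       [-9.99198349e-01,  3.92859314e-02, -7.69897187e-03],
       [ 6.65047931e-04,  2.08577284e-01,  9.78005662e-01]])}
side {'mtx': array([[545.63691013,   0.        , 276.58381529],
       [  0.        , 545.63691013, 209.63853477],
       [  0.        ,   0.        ,   1.        ]]), 'xyz': array([ 0.18926116, -0.95585761,  0.67795052]), 'orientation': array([[ 0.90783489,  0.19670689, -0.37032716],
       [-0.41910373,  0.45450552, -0.78598778],
       [ 0.01370653,  0.86875263,  0.49505656]])}
{'time_s': 0.1, 'joints': array([ 8.31124778e+01,  2.20842663e+01,  3.87874582e-01, -2.41341516e-02,
       -6.84117863e+01, -1.48158423e+01]), 'joint_velocities': array([ 0.00660165, -0.11449222,  0.26728338,  0.12291357, -0.01474307,
       -0.06546078]), 'effort': array([-5.37306187e-04, -3.91690564e+01,  1.87935644e+01,  4.23186198e+00,
        1.34876452e-02, -7.08235075e-05]), 'tcp_pos': array([0.23096657, 0.58032164, 0.29129576]), 'ee_rot': array([[ 9.29053430e-01, -3.69945058e-01, -6.15260152e-04],
       [-3.69945555e-01, -9.29051638e-01, -1.82743701e-03],
       [ 1.04442838e-04,  1.92539938e-03, -9.99998141e-01]]), 'wrist_force': array([-0.42910057, -0.22637758,  0.30339654]), 'moment': array([ 0.01681615, -0.01147909, -0.01550581]), 'gripper_width': 1.0003506606017367}
```

View pics/top0.png

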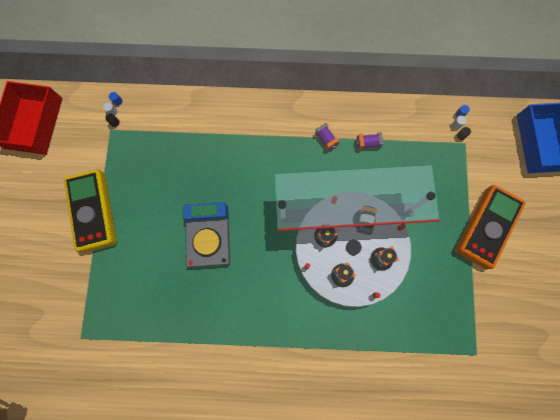

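View pics/side0.png

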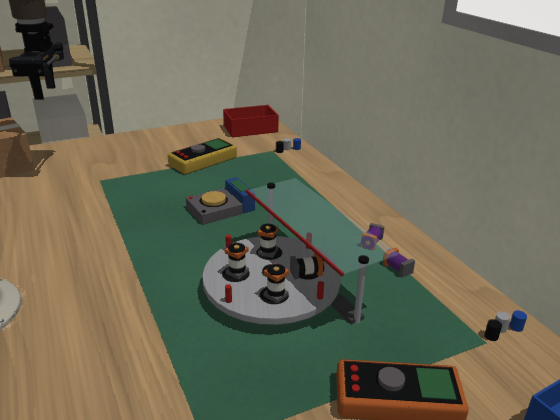

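The top view has the hub at about (353,247), the fallen cell at (367,218) under the guard, and standing cells at (326,236), (343,274) and (384,258). Pegs are at (334,200), (400,226), (376,295) and (307,266), and the brass plate is at (206,242).

```bash
cat > meas.py <<'E'
from h import *
def blobs(m,amin=6):
    n,l,s,c=cv2.connectedComponentsWithStats(m.astype(np.uint8)); return [(c[i],s[i]) for i in range(1,n) if s[i,4]>=amin]
E
python3 - <<'E'
from meas import *
im=cv2.imread("pics/top0.png"); hsv=cv2.cvtColor(im,cv2.COLOR_BGR2HSV); H,S,V=[hsv[...,i].astype(int) for i in range(3)]
# plate
for c,s in blobs((H>18)&(H<32)&(S>130)&(V>120)&(np.arange(560)[None]>180)&(np.arange(560)[None]<230),100): print("plate",c,s,onplane("top",c,.04))
# tester box corners
m=((S<60)&(V>50)&(V<150)); m[:, :180]=0; m[:,235:]=0; m[:215]=0;m[275:]=0
cs,_=cv2.findContours(m.astype(np.uint8),0,2); c=max(cs,key=cv2.contourArea); r=cv2.minAreaRect(c); print("block",r,onplane("top",r[0],.03))
# disc ellipse: bright low-sat
m=((S<40)&(V>140)); m[:, :285]=0; m[:,415:]=0; m[:235]=0;m[312:]=0
cs,_=cv2.findContours(m.astype(np.uint8),0,2); c=max(cs,key=cv2.contourArea)
P=np.array([onplane("top",p[0],.042)[:2] for p in c if p[0][1]>240])
# outer boundary fit circle robust
from scipy.optimize import least_squares
f=lambda q:np.hypot(*(P-q[:2]).T)-.135
q=least_squares(f,[.4,-.17],loss="soft_l1",f_scale=.002).x; print("disc",q)
print("hub",onplane("top",(353.5,247),.05))
# red pegs
m=((H<6)|(H>174))&(S>130)&(V>90); m[:, :280]=0; m[:,440:]=0;m[:170]=0;m[310:]=0
for c,s in blobs(m,4):
    p=onplane("top",c,.077); print("red",c,s,p, np.hypot(*(p[:2]-q)),np.degrees(np.arctan2(*(p[:2]-q)[::-1])))
for e in((278,229),(438,220)): print("edge",onplane("top",e,.136))
for e in((282,205),(431,196)): print("post",onplane("top",e,.142))
p=onplane("top",(367,219),.0585);print("fallen",p,np.hypot(*(p[:2]-q)),np.degrees(np.arctan2(*(p[:2]-q)[::-1])))
for e in((326,235),(345,271.5),(386,257)):
    p=onplane("top",e,.106);print("cell",p,np.hypot(*(p[:2]-q)),np.degrees(np.arctan2(*(p[:2]-q)[::-1])))
cv2.imwrite("pics/crop.png",cv2.resize(im[160:315,270:450],None,fx=4,fy=4,interpolation=2)[:600])
E
```

```text
plate [205.77148438 241.3359375 ] [193 229  26  26 512] [0.55356123 0.17866264 0.04      ]
block ((206.9948272705078, 242.86558532714844), (47.08058166503906, 43.66002655029297), 87.79740142822266) [0.55127593 0.17762285 0.03      ]
disc [ 0.42954371 -0.16517026]
hub [ 0.55289428 -0.16621023  0.05      ]
red [359.96024465 224.79204893] [280 219 160  12 327] [ 0.60077766 -0.17635078  0.077     ] 0.17159857809441548 -3.735759777655081
red [306.72222222 265.83333333] [305 264   5   5  18] [ 0.50334445 -0.058319    0.077     ] 0.12986046626458336 55.36767586895389
red [376.86363636 294.95454545] [374 293   6   5  22] [ 0.44616207 -0.21393701  0.077     ] 0.0515205374007843 -71.18230750280182
edge [0.57407337 0.00723069 0.136     ]
edge [ 0.60712265 -0.33229081  0.136     ]
post [0.62513815 0.00089353 0.142     ]
post [ 0.65769275 -0.31703292  0.142     ]
fallen [ 0.61846778 -0.19583693  0.0585    ] 0.19139684300740534 -9.219992041051418
cell [ 0.56987535 -0.09722659  0.106     ] 0.1559144320943787 25.834639132623703
cell [ 0.49246699 -0.13966536  0.106     ] 0.06789580111324263 22.064343744722954
cell [ 0.52707714 -0.22793292  0.106     ] 0.11598241757086479 -32.76123821627204
```

View pics/crop.png

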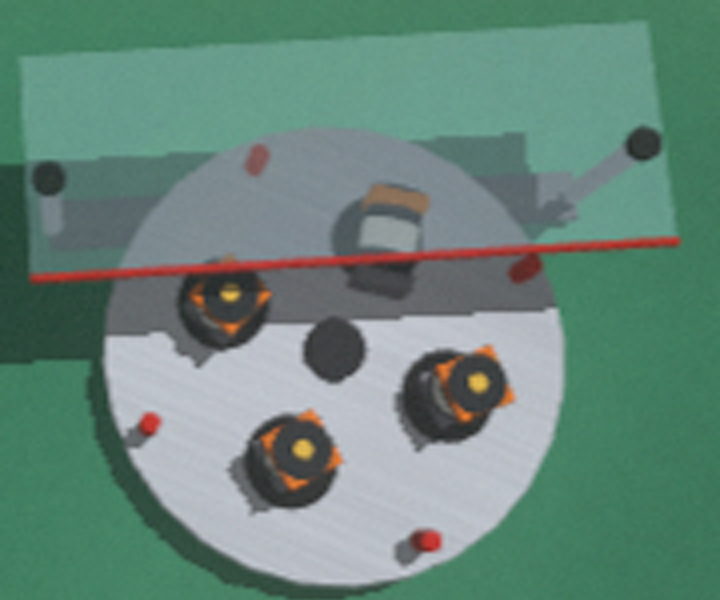

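The crop confirms the layout: axis about (0.5524, -0.1668), stand yaw about 5.9°, pegs at about 24°, 114°, 204° and 294° in world angle. The fallen cell is at about -25°, radius 71 mm, which fits the given sizes.

The plan is to cage a peg loosely between the fingers and walk the disc clockwise in two strokes. I start by going above peg2.

```bash
R='{"slide":[28.9,-38,0],"yaw":-1.17,"hand":0.7}'
python3 -m inch '[{"slide":[28.9,-38,0],"yaw":-1.17,"hand":0.7},{"slide":[28.9,-38,0],"yaw":-1.17,"hand":0.7},{"slide":[28.9,-38,0],"yaw":-1.17,"hand":0.7},{"slide":[28.9,-38,0],"yaw":-1.17,"hand":0.7},{"slide":[28.9,-38,0],"yaw":-1.17,"hand":0.7},{"slide":[28.9,-38,0],"yaw":-1.17,"hand":0.7},{"slide":[28.9,-38,0],"yaw":-1.17,"hand":0.7},{"slide":[28.9,-38,0],"yaw":-1.17,"hand":0.7}]'
python3 -m inch '[{"slide":[-7.5,-41.5,0],"yaw":-1.17,"hand":0.7},{"slide":[-7.5,-41.5,0],"yaw":-1.17,"hand":0.7},{"slide":[-7.5,-41.5,0],"yaw":-1.17,"hand":0.7},{"slide":[-7.5,-41.5,0],"yaw":-1.17,"hand":0.7},{"slide":[-7.5,-41.5,0],"yaw":-1.17,"hand":0.7},{"slide":[-7.5,-41.5,0],"yaw":-1.17,"hand":0.7},{"slide":[-7.5,-41.5,0],"yaw":-1.17,"hand":0.7},{"slide":[-7.5,-41.5,0],"yaw":-1.17,"hand":0.7},{"slide":[-7.5,-41.5,0],"yaw":-1.17,"hand":0.7}]'
python3 - <<'E'
from h import *
s=sense();print(s["time_s"],s["joints"],s["tcp_pos"],s["ee_rot"][:,1],s["gripper_width"])
E
```

```text
time_s: 1.1
tcp_pos: [0.5211, 0.1983, 0.2918]
ee_rot: [[0.02, -1.0, -0.001], [-1.0, -0.02, -0.0], [0.0, 0.001, -1.0]]
wrist_force: [0.1, 0.3, 0.5]
gripper_width: 0.31
time_s: 2.22
tcp_pos: [0.4448, -0.2142, 0.2919]
ee_rot: [[-0.912, -0.41, -0.001], [-0.41, 0.912, 0.0], [0.0, 0.001, -1.0]]
wrist_force: [-0.2, 1.1, -0.0]
gripper_width: 0.305
2.225 [-6.83996971e+00  9.22466387e+00 -1.74694202e+01 -1.95504340e-02
 -6.33490753e+01 -5.89503295e+01] [ 0.44484946 -0.21423262  0.29189986] [-4.09937524e-01  9.12113372e-01  6.49708694e-04] 0.3050570088294943
```

```bash
python3 -m inch '[{"slide":[0,0,-6],"yaw":0,"hand":0.7},{"slide":[0,0,-11],"yaw":0,"hand":0.7},{"slide":[0,0,-13],"yaw":0,"hand":0.7},{"slide":[0,0,-15],"yaw":0,"hand":0.7},{"slide":[0,0,-16.7],"yaw":0,"hand":0.7},{"slide":[0,0,-16.7],"yaw":0,"hand":0.7}]'
python3 - <<'E'
from h import *
cv2.imwrite("pics/s1.png",capture("side")[150:350,130:430])
# arc plan: clockwise strokes, tool centre at r=.118 about C
C=np.array([.5524,-.1668]); a0=204
for d in range(0,-67,-6):
    a=np.radians(a0+d); p=C+.118*np.array([np.cos(a),np.sin(a)]); p0=C+.118*np.array([np.cos(np.radians(a0)),np.sin(np.radians(a0))])
    print(d,np.round((p-p0)*100,1),round(np.radians(d),3))
E
```

```text
time_s: 2.98
tcp_pos: [0.4448, -0.213, 0.1242]
ee_rot: [[-0.911, -0.412, -0.003], [-0.412, 0.911, 0.001], [0.003, 0.002, -1.0]]
wrist_force: [0.5, 0.4, 0.2]
gripper_width: 0.3
0 [0. 0.] 0.0
-6 [-0.4  1.2] -0.105
-12 [-0.8  2.3] -0.209
-18 [-1.   3.6] -0.314
-24 [-1.   4.8] -0.419
-30 [-1.  6.] -0.524
-36 [-0.8  7.3] -0.628
-42 [-0.4  8.4] -0.733
-48 [0.  9.6] -0.838
-54 [ 0.6 10.7] -0.942
-60 [ 1.2 11.7] -1.047
-66 [ 2.  12.7] -1.152
```

View pics/s1.png

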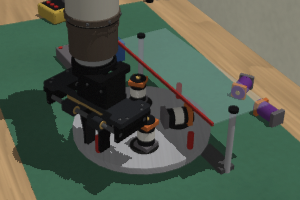

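The peg stands between the two fingers. First stroke: 60° clockwise.

```bash
python3 -m inch '[{"slide":[-0.15,0.4,0],"yaw":-0.035,"hand":0.7},{"slide":[-0.35,1.0,0],"yaw":-0.087,"hand":0.7},{"slide":[-0.6,1.75,0],"yaw":-0.157,"hand":0.7},{"slide":[-0.82,2.55,0],"yaw":-0.227,"hand":0.7},{"slide":[-1.0,3.6,0],"yaw":-0.314,"hand":0.7},{"slide":[-1.03,4.6,0],"yaw":-0.4,"hand":0.7},{"slide":[-1.0,5.6,0],"yaw":-0.49,"hand":0.7},{"slide":[-0.9,6.65,0],"yaw":-0.576,"hand":0.7},{"slide":[-0.7,7.65,0],"yaw":-0.663,"hand":0.7},{"slide":[-0.4,8.4,0],"yaw":-0.733,"hand":0.7}]'
python3 -m inch '[{"slide":[0.25,0.8,0],"yaw":-0.07,"hand":0.7},{"slide":[0.5,1.4,0],"yaw":-0.122,"hand":0.7},{"slide":[0.8,1.95,0],"yaw":-0.175,"hand":0.7},{"slide":[1.1,2.5,0],"yaw":-0.227,"hand":0.7},{"slide":[1.3,2.8,0],"yaw":-0.262,"hand":0.7},{"slide":[1.5,3.15,0],"yaw":-0.297,"hand":0.7},{"slide":[1.6,3.3,0],"yaw":-0.314,"hand":0.7},{"slide":[1.6,3.3,0],"yaw":-0.314,"hand":0.7},{"slide":[1.6,3.3,0],"yaw":-0.314,"hand":0.7},{"slide":[1.6,3.3,0],"yaw":-0.314,"hand":0.7}]'
python3 - <<'E'
from h import *
import time
for n in("top",):
    cv2.imwrite("pics/t2.png",cv2.resize(capture(n)[160:315,230:450],None,fx=3,fy=3))
E
```

```text
time_s: 4.28
tcp_pos: [0.4419, -0.1294, 0.1265]
ee_rot: [[-0.952, 0.306, 0.003], [0.306, 0.952, 0.0], [-0.002, 0.001, -1.0]]
wrist_force: [-0.3, 0.3, 0.1]
gripper_width: 0.302
time_s: 5.52
tcp_pos: [0.457, -0.0974, 0.1253]
ee_rot: [[-0.811, 0.584, 0.0], [0.584, 0.811, -0.0], [-0.0, 0.0, -1.0]]
wrist_force: [0.0, 0.9, -0.3]
gripper_width: 0.299
```

View pics/t2.png

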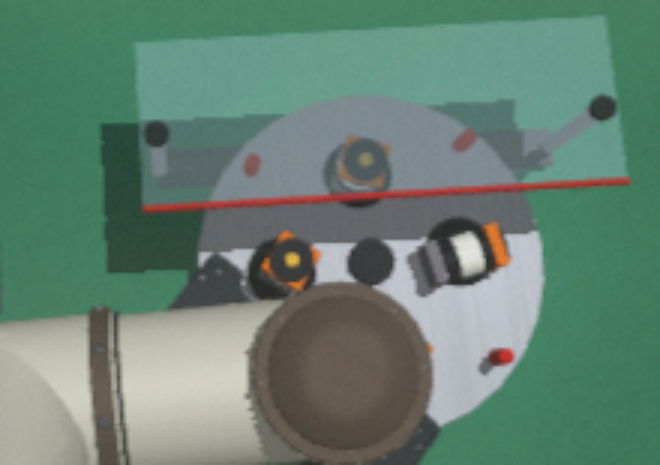

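The disc turned about 60° and the cells still stand. Peg3 is now at about px (397,279). I raise the hand and measure peg3 precisely.

```bash
python3 -m inch '[{"slide":[0,0,2],"yaw":0,"hand":0.7},{"slide":[0,0,8],"yaw":0,"hand":0.7},{"slide":[0,-6,8],"yaw":0.4,"hand":0.7},{"slide":[0,-10,8],"yaw":0.8,"hand":0.7}]'
cat > pegs.py <<'E'
from meas import *
C=np.array([.5524,-.1668])
im=capture("top"); hsv=cv2.cvtColor(im,cv2.COLOR_BGR2HSV); H,S,V=[hsv[...,i].astype(int) for i in range(3)]
m=((H<6)|(H>174))&(S>130)&(V>90)
for c,s in blobs(m,5):
    p=onplane("top",c,.077)[:2]-C
    if abs(np.hypot(*p)-.118)<.008: print("peg",c,p+C,np.hypot(*p),np.degrees(np.arctan2(p[1],p[0]))%360)
s=sense(); print(s["time_s"],s["tcp_pos"],np.degrees(np.arctan2(*s["ee_rot"][[1,0],0])))
cv2.imwrite("pics/last.png",im)
E
python3 pegs.py; python3 pegs.py
```

```text
time_s: 6.08
tcp_pos: [0.4576, -0.1951, 0.2064]
ee_rot: [[-0.961, 0.277, 0.003], [0.277, 0.961, -0.0], [-0.002, 0.001, -1.0]]
wrist_force: [0.5, -0.4, 0.9]
gripper_width: 0.302
6.125 [ 0.45735773 -0.19887169  0.2057958 ] 164.10845629917773
6.175 [ 0.45704411 -0.19713953  0.20529312] 163.40547419334305
```

Run:
```python
from h import *
C=np.array([.5524,-.1668]); p=onplane("top",(230+503/3,160+355/3),.077)[:2]; print(p,np.hypot(*(p-C)),np.degrees(np.arctan2(*(p-C)[::-1]))%360)
cv2.imwrite("pics/t3.png",cv2.resize(cv2.imread("pics/last.png")[160:330,260:450],None,fx=3,fy=3))
```

```text
[ 0.48397902 -0.2600868 ] 0.11568861952512643 233.7419044781863
```

View pics/t3.png

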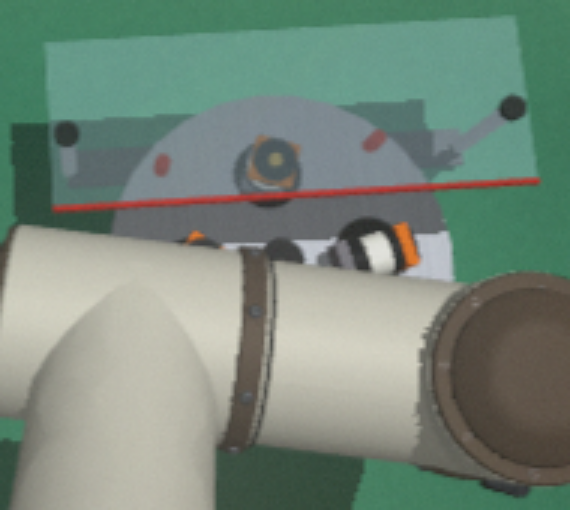

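Peg3 is at (0.483, -0.261), world angle 233.7°, at rest. I move over it and descend.

```bash
python3 -m inch '[{"slide":[2.6,-6.4,0],"yaw":0.763,"hand":0.7},{"slide":[2.6,-6.4,0],"yaw":0.763,"hand":0.7},{"slide":[2.6,-6.4,0],"yaw":0.763,"hand":0.7},{"slide":[2.6,-6.4,0],"yaw":0.763,"hand":0.7},{"slide":[2.6,-6.4,0],"yaw":0.763,"hand":0.7},{"slide":[2.6,-6.4,0],"yaw":0.763,"hand":0.7},{"slide":[2.6,-6.4,0],"yaw":0.763,"hand":0.7},{"slide":[2.6,-6.4,0],"yaw":0.763,"hand":0.7}]'
python3 -m inch '[{"slide":[0,0,-2],"yaw":0,"hand":0.7},{"slide":[0,0,-4],"yaw":0,"hand":0.7},{"slide":[0,0,-6],"yaw":0,"hand":0.7},{"slide":[0,0,-8],"yaw":0,"hand":0.7},{"slide":[0,0,-8],"yaw":0,"hand":0.7}]'
python3 - <<'E'
from h import *
s=sense(); print(s["time_s"],s["tcp_pos"],np.degrees(np.arctan2(*s["ee_rot"][[1,0],0])))
cv2.imwrite("pics/s4.png",cv2.resize(capture("side")[190:350,150:430],None,fx=2,fy=2))
C=np.array([.5524,-.1668]); a0=233.7
for d in (-2,-5,-9,-13,-18,-23,-28,-33,-38,-42,-46,-50,-54,-58,-62,-65,-68,-70,-71):
    f=lambda a:C+.118*np.array([np.cos(np.radians(a)),np.sin(np.radians(a))])
    b=0 if d>=-42 else -42
    print(d,np.round((f(a0+d)-f(a0+b))*100,2),round(np.radians(d-b),3))
E
```

```text
time_s: 7.18
tcp_pos: [0.4833, -0.2582, 0.2053]
ee_rot: [[-0.89, -0.457, -0.0], [-0.457, 0.89, 0.0], [-0.0, 0.0, -1.0]]
wrist_force: [-0.7, -0.1, -0.2]
gripper_width: 0.301
time_s: 7.8
tcp_pos: [0.4824, -0.258, 0.1239]
ee_rot: [[-0.89, -0.457, -0.004], [-0.457, 0.89, 0.001], [0.003, 0.002, -1.0]]
wrist_force: [0.5, -0.1, 1.0]
gripper_width: 0.301
7.8 [ 0.48239663 -0.25803513  0.12391913] -152.8136093317351
-2 [-0.33  0.25] -0.035
-5 [-0.8   0.65] -0.087
-9 [-1.4   1.21] -0.157
-13 [-1.96  1.82] -0.227
-18 [-2.6   2.62] -0.314
-23 [-3.16  3.49] -0.401
-28 [-3.65  4.39] -0.489
-33 [-4.05  5.34] -0.576
-38 [-4.37  6.32] -0.663
-42 [-4.57  7.12] -0.733
-46 [-0.14  0.81] -0.07
-50 [-0.22  1.63] -0.14
-54 [-0.25  2.45] -0.209
-58 [-0.21  3.28] -0.279
-62 [-0.12  4.1 ] -0.349
-65 [-0.02  4.71] -0.401
-68 [0.12 5.31] -0.454
-70 [0.23 5.7 ] -0.489
-71 [0.29 5.9 ] -0.506
```

View pics/s4.png

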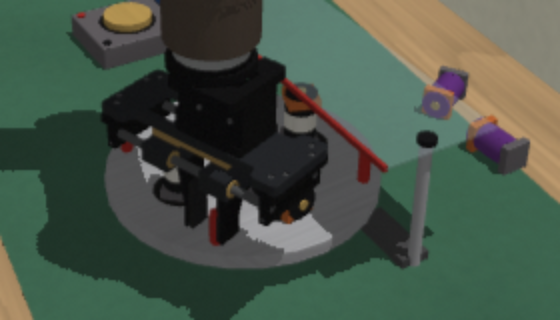

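The peg is between the fingers; yaw is 26° short of tangential, so I use a smaller yaw turn in this stroke.

```bash
python3 -m inch '[{"slide":[-0.33,0.25,0],"yaw":-0.02,"hand":0.7},{"slide":[-0.8,0.65,0],"yaw":-0.05,"hand":0.7},{"slide":[-1.4,1.21,0],"yaw":-0.1,"hand":0.7},{"slide":[-1.96,1.82,0],"yaw":-0.14,"hand":0.7},{"slide":[-2.6,2.62,0],"yaw":-0.19,"hand":0.7},{"slide":[-3.16,3.49,0],"yaw":-0.24,"hand":0.7},{"slide":[-3.65,4.39,0],"yaw":-0.29,"hand":0.7},{"slide":[-4.05,5.34,0],"yaw":-0.34,"hand":0.7},{"slide":[-4.37,6.32,0],"yaw":-0.39,"hand":0.7},{"slide":[-4.57,7.12,0],"yaw":-0.44,"hand":0.7}]'
python3 -m inch '[{"slide":[-0.14,0.81,0],"yaw":-0.05,"hand":0.7},{"slide":[-0.22,1.63,0],"yaw":-0.1,"hand":0.7},{"slide":[-0.25,2.45,0],"yaw":-0.14,"hand":0.7},{"slide":[-0.21,3.28,0],"yaw":-0.18,"hand":0.7},{"slide":[-0.12,4.1,0],"yaw":-0.22,"hand":0.7},{"slide":[0,4.7,0],"yaw":-0.26,"hand":0.7},{"slide":[0.12,5.3,0],"yaw":-0.3,"hand":0.7},{"slide":[0.23,5.7,0],"yaw":-0.32,"hand":0.7},{"slide":[0.29,5.9,0],"yaw":-0.33,"hand":0.7},{"slide":[0.29,5.9,0],"yaw":-0.33,"hand":0.7}]'
python3 -m inch '[{"slide":[0,0,0],"yaw":0,"hand":0.7},{"slide":[0,0,0],"yaw":0,"hand":0.7},{"slide":[0,0,4],"yaw":0,"hand":0.7},{"slide":[0,0,9],"yaw":0,"hand":0.7},{"slide":[0,5,12],"yaw":0,"hand":0.7},{"slide":[0,10,13],"yaw":0,"hand":0.7},{"slide":[0,16,13],"yaw":0,"hand":0},{"slide":[0,16,13],"yaw":0,"hand":0},{"slide":[0,16,13],"yaw":0,"hand":0}]'
python3 pegs.py
python3 - <<'E'
from h import *
cv2.imwrite("pics/t5.png",cv2.resize(cv2.imread("pics/last.png")[150:320,230:450],None,fx=3.5,fy=3.5))
E
```

```text
time_s: 9.1
tcp_pos: [0.4372, -0.1865, 0.1259]
ee_rot: [[-0.999, -0.033, 0.001], [-0.033, 0.999, 0.0], [-0.001, -0.0, -1.0]]
wrist_force: [-0.5, -0.3, 0.0]
gripper_width: 0.298
time_s: 10.35
tcp_pos: [0.4405, -0.128, 0.1254]
ee_rot: [[-0.957, 0.29, 0.0], [0.29, 0.957, 0.0], [-0.0, 0.0, -1.0]]
wrist_force: [0.5, -0.5, -0.4]
gripper_width: 0.3
time_s: 11.48
tcp_pos: [0.4402, 0.0319, 0.2551]
ee_rot: [[-0.957, 0.29, -0.001], [0.29, 0.957, -0.0], [0.001, -0.0, -1.0]]
wrist_force: [0.3, -0.2, -1.3]
gripper_width: 0.554
peg [403.59259259 265.96296296] [ 0.51169616 -0.27370011] 0.11438722190934009 249.1549083378486
peg [336.         294.78947368] [ 0.44293029 -0.12442199] 0.11738617037239259 158.83754073727707
11.525 [0.44020658 0.03133891 0.25500542] 163.06616457791046
```

View pics/t5.png

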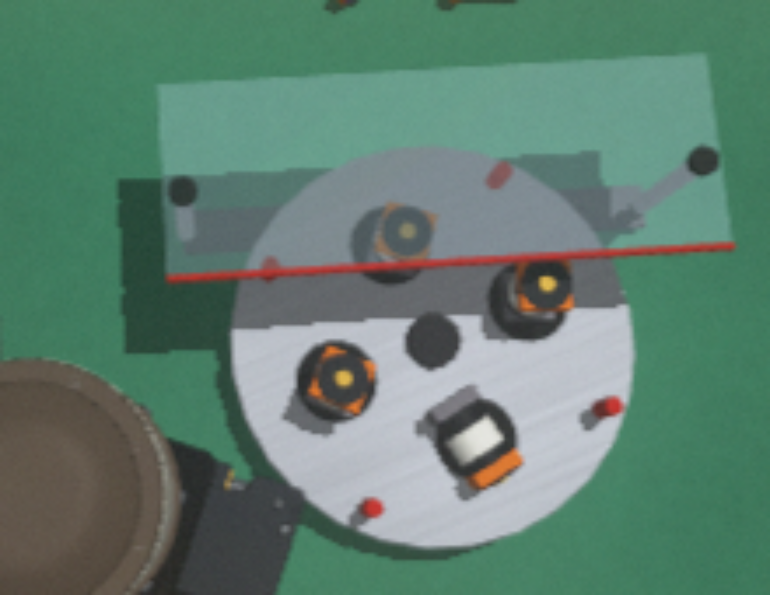

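The cell now lies in the open, with the white band at crop (474,440) and the orange collar at (497,468). Now I compute the grasp.

Run:
```python
from meas import *
C=np.array([.5524,-.1668])
im=cv2.imread("pics/last.png")
hsv=cv2.cvtColor(im,cv2.COLOR_BGR2HSV); H,S,V=[hsv[...,i].astype(int) for i in range(3)]
m=(H>5)&(H<18)&(S>140)&(V>110); m[:270]=0; m[:,355:][:, 30:]=0; m[:,:355]=0
for c,s in blobs(m,20): o=c;print("orange",c,s,onplane("top",c,.073))
m=(S<40)&(V>150);k=m[268:285,358:375]; 
n=lambda x,y:(230+x/3.5,150+y/3.5)
w=onplane("top",n(474,440),.0747)[:2]; g=onplane("top",n(455,404),.075)[:2]; o2=onplane("top",n(495,465),.075)[:2]
for nm,p in(("white",w),("grey",g),("orange",o2)): print(nm,p,np.hypot(*(p-C)),np.degrees(np.arctan2(*(p-C)[::-1]))%360)
u=(o2-g);print(np.hypot(*u),np.degrees(np.arctan2(u[1],u[0]))%360)
# side view check
cv2.imwrite("pics/side6.png",capture("side"))
im=cv2.imread("pics/side6.png"); hsv=cv2.cvtColor(im,cv2.COLOR_BGR2HSV); H,S,V=[hsv[...,i].astype(int) for i in range(3)]
m=(H>5)&(H<18)&(S>140)&(V>110); m[:200]=0;m[330:]=0;m[:,:180]=0;m[:,350:]=0
for c,s in blobs(m,15): print("side orange",c,s,onplane("side",c,.062))
print(proj("side",[*w,.0585]))
cv2.imwrite("pics/s6.png",cv2.resize(im[190:330,180:370],None,fx=4,fy=4))
```

```text
orange [371.6119403  283.58208955] [365 278  14  11  67] [ 0.47038816 -0.20329421  0.073     ]
white [ 0.48697133 -0.18928266] 0.06918367946903399 198.9637933512995
grey [ 0.50914745 -0.17711065] 0.044464508656921205 193.4080683171563
orange [ 0.47187885 -0.20249288] 0.08807745107575134 203.9064352028659
0.04509108963986497 214.25729807368643
side orange [248.73684211 238.68421053] [245 236   7   5  19] [ 0.54556097 -0.06582097  0.062     ]
side orange [237.5625 239.1875] [235 238   7   3  16] [ 0.52355884 -0.05833514  0.062     ]
side orange [300.9047619  267.57142857] [295 265  12   7  42] [ 0.59861789 -0.20093986  0.062     ]
side orange [240.43678161 282.7816092 ] [230 276  17  21  87] [ 0.47471332 -0.19869415  0.062     ]
(np.float64(244.74085856240805), np.float64(279.8482029556506))
```

View pics/s6.png

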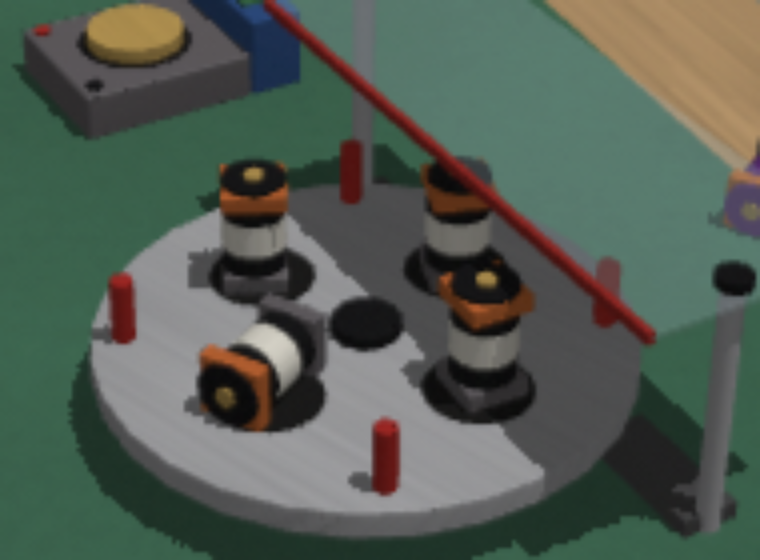

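All three standing cells are fine. The fallen cell's centre is about (0.489, -0.190), with its axis at about 213°. I grip at the orange collar, (0.470, -0.202).

```bash
python3 -m inch '[{"slide":[3,-23.4,0],"yaw":0.873,"hand":0},{"slide":[3,-23.4,0],"yaw":0.873,"hand":0},{"slide":[3,-23.4,0],"yaw":0.873,"hand":0},{"slide":[3,-23.4,0],"yaw":0.873,"hand":0},{"slide":[3,-23.4,0],"yaw":0.873,"hand":0},{"slide":[3,-23.4,0],"yaw":0.873,"hand":0},{"slide":[3,-23.4,0],"yaw":0.873,"hand":0},{"slide":[3,-23.4,0],"yaw":0.873,"hand":0},{"slide":[3,-23.4,-6],"yaw":0.873,"hand":0},{"slide":[3,-23.4,-6],"yaw":0.873,"hand":0}]'
python3 - <<'E'
from h import *
s=sense(); print(s["time_s"],s["tcp_pos"],np.degrees(np.arctan2(*s["ee_rot"][[1,0],0])),s["gripper_width"])
E
```

```text
time_s: 12.82
tcp_pos: [0.4676, -0.2014, 0.1919]
ee_rot: [[-0.838, -0.546, -0.01], [-0.546, 0.838, 0.002], [0.007, 0.007, -1.0]]
wrist_force: [-0.3, -0.2, 0.7]
gripper_width: 1.003
12.825 [ 0.46761588 -0.20142016  0.19192706] -146.9286364901899 1.0027377037381917
```

```bash
python3 -m inch '[{"slide":[0,0,-2],"yaw":0,"hand":0},{"slide":[0,0,-4.5],"yaw":0,"hand":0},{"slide":[0,0,-6.5],"yaw":0,"hand":0},{"slide":[0,0,-7.7],"yaw":0,"hand":0},{"slide":[0,0,-7.9],"yaw":0,"hand":0},{"slide":[0,0,-7.9],"yaw":0,"hand":0},{"slide":[0,0,-7.9],"yaw":0,"hand":0.3},{"slide":[0,0,-7.9],"yaw":0,"hand":0.5}]'
python3 -m inch '[{"slide":[0,0,0],"yaw":0,"hand":0.6},{"slide":[0,0,0],"yaw":0,"hand":0.7},{"slide":[0,0,0],"yaw":0,"hand":1},{"slide":[0,0,0],"yaw":0,"hand":1},{"slide":[0,0,0],"yaw":0,"hand":1},{"slide":[0,0,0],"yaw":0,"hand":1}]'
```

```text
time_s: 13.82
tcp_pos: [0.4707, -0.2021, 0.1168]
ee_rot: [[-0.837, -0.547, 0.001], [-0.547, 0.837, -0.0], [-0.001, -0.001, -1.0]]
wrist_force: [0.5, 0.1, 0.7]
gripper_width: 0.853
time_s: 14.58
tcp_pos: [0.4705, -0.202, 0.1162]
ee_rot: [[-0.837, -0.546, -0.0], [-0.546, 0.837, 0.0], [0.0, 0.0, -1.0]]
wrist_force: [0.8, 0.2, 0.2]
gripper_width: 0.369
```

```bash
python3 -m inch '[{"slide":[0,0,0.5],"yaw":0,"hand":1},{"slide":[0,0,1.5],"yaw":0,"hand":1},{"slide":[0,0,3],"yaw":0,"hand":1},{"slide":[0,0,5],"yaw":0,"hand":1},{"slide":[0,0,7],"yaw":0,"hand":1},{"slide":[0,0,9],"yaw":0,"hand":1},{"slide":[0,0,9],"yaw":0,"hand":1},{"slide":[0,0,9],"yaw":0,"hand":1},{"slide":[0,0,9],"yaw":0,"hand":1}]'
python3 - <<'E'
from h import *
im=capture("side"); cv2.imwrite("pics/side7.png",im)
p=proj("side",[.4705,-.202,.155]);print(p)
cv2.imwrite("pics/s7.png",cv2.resize(im[130:330,150:370],None,fx=3,fy=3))
E
```

```text
time_s: 15.7
tcp_pos: [0.47, -0.202, 0.2054]
ee_rot: [[-0.838, -0.546, -0.002], [-0.546, 0.838, 0.0], [0.001, 0.001, -1.0]]
wrist_force: [-0.0, 0.3, -1.3]
gripper_width: 0.372
(np.float64(237.87274641772234), np.float64(241.8210267164439))
```

View pics/s7.png

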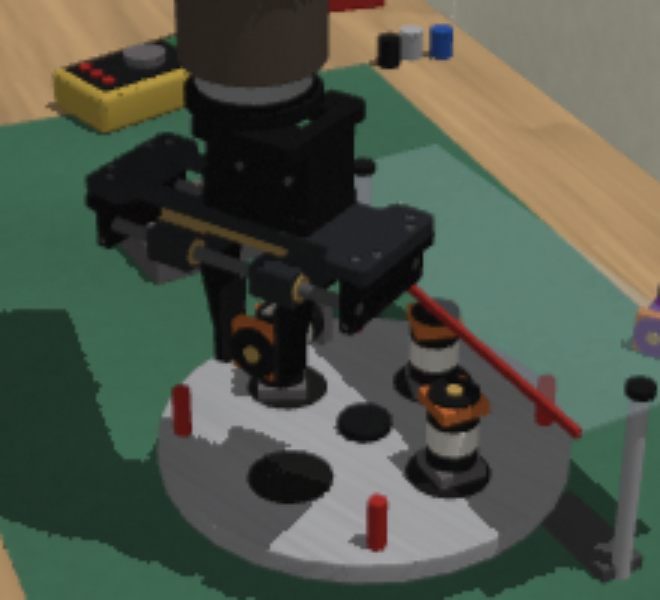

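The cell is lifted, still horizontal in the pads. Moves only allow slide and yaw, so I'll use the fixed guard's front edge to swing the cell upright in the grip. The grey end tucks under the edge, the hand lifts, then moves in. I do this beside the disc, at stand y of about +140.

```bash
python3 -m inch '[{"slide":[0.6,3.5,0],"yaw":-0.1,"hand":1},{"slide":[1.3,7.5,0],"yaw":-0.2,"hand":1},{"slide":[2,11.5,0],"yaw":-0.3,"hand":1},{"slide":[2.7,15,0],"yaw":-0.4,"hand":1},{"slide":[3.2,17.1,0],"yaw":-0.475,"hand":1},{"slide":[3.2,17.1,-1],"yaw":-0.475,"hand":1},{"slide":[3.2,17.1,-3],"yaw":-0.475,"hand":1},{"slide":[3.2,17.1,-3.95],"yaw":-0.475,"hand":1},{"slide":[3.2,17.1,-3.95],"yaw":-0.475,"hand":1},{"slide":[3.2,17.1,-3.95],"yaw":-0.475,"hand":1}]'
python3 -m inch '[{"slide":[1.1,0.1,0],"yaw":0,"hand":1},{"slide":[2.2,0.2,0],"yaw":0,"hand":1},{"slide":[3.4,0.3,0],"yaw":0,"hand":1},{"slide":[4.48,0.45,0],"yaw":0,"hand":1},{"slide":[4.48,0.45,0],"yaw":0,"hand":1},{"slide":[4.48,0.45,0],"yaw":0,"hand":1}]'
python3 -m inch '[{"slide":[0,0,0.4],"yaw":0,"hand":1},{"slide":[0,0,0.8],"yaw":0,"hand":1},{"slide":[0,0,1.2],"yaw":0,"hand":1},{"slide":[0,0,1.6],"yaw":0,"hand":1}]'
```

```text
time_s: 17.0
tcp_pos: [0.5028, -0.0313, 0.1672]
ee_rot: [[-0.995, -0.103, 0.001], [-0.103, 0.995, -0.0], [-0.001, -0.0, -1.0]]
wrist_force: [1.0, -0.5, -1.1]
gripper_width: 0.38
time_s: 17.75
tcp_pos: [0.5469, -0.0266, 0.1665]
ee_rot: [[-0.995, -0.103, -0.001], [-0.103, 0.995, -0.0], [0.001, 0.0, -1.0]]
wrist_force: [0.1, 0.6, -1.2]
gripper_width: 0.375
time_s: 18.25
tcp_pos: [0.5451, -0.0269, 0.1813]
ee_rot: [[-0.995, -0.102, -0.006], [-0.102, 0.995, -0.0], [0.006, 0.0, -1.0]]
wrist_force: [-2.1, -0.8, -9.5]
gripper_width: 0.375
```

```bash
python3 -m inch '[{"slide":[0,0,0.2],"yaw":0,"hand":1},{"slide":[0,0,0.4],"yaw":0,"hand":1},{"slide":[0,0,0.6],"yaw":0,"hand":1}]'
python3 -m inch '[{"slide":[0,0,0.3],"yaw":0,"hand":1},{"slide":[0,0,0.6],"yaw":0,"hand":1},{"slide":[0,0,0.9],"yaw":0,"hand":1}]'
```

```text
time_s: 18.62
tcp_pos: [0.5451, -0.0269, 0.1876]
ee_rot: [[-0.995, -0.102, -0.006], [-0.102, 0.995, -0.001], [0.006, 0.0, -1.0]]
wrist_force: [-6.5, -1.8, -9.4]
gripper_width: 0.377
time_s: 19.0
tcp_pos: [0.5465, -0.0267, 0.1975]
ee_rot: [[-0.995, -0.103, -0.002], [-0.103, 0.995, -0.0], [0.002, -0.0, -1.0]]
wrist_force: [-4.5, -2.2, -8.3]
gripper_width: 0.378
```

```bash
python3 -m inch '[{"slide":[0,0,0.4],"yaw":0,"hand":1},{"slide":[0,0,0.8],"yaw":0,"hand":1},{"slide":[0,0,1.2],"yaw":0,"hand":1},{"slide":[0,0,1.6],"yaw":0,"hand":1},{"slide":[0,0,2.0],"yaw":0,"hand":1},{"slide":[0,0,2.4],"yaw":0,"hand":1},{"slide":[0,0,2.7],"yaw":0,"hand":1}]'
python3 -m inch '[{"slide":[0.3,0.03,0],"yaw":0,"hand":1},{"slide":[0.6,0.06,0],"yaw":0,"hand":1},{"slide":[0.9,0.09,0],"yaw":0,"hand":1},{"slide":[1.1,0.11,0],"yaw":0,"hand":1},{"slide":[1.3,0.13,0],"yaw":0,"hand":1},{"slide":[1.3,0.13,0],"yaw":0,"hand":1}]'
python3 - <<'E'
from h import *
im=capture("side"); cv2.imwrite("pics/side8.png",im)
s=sense();p=s["tcp_pos"]-[0,0,.0577];print(proj("side",p),proj("side",p-[0,0,.05]),proj("side",p+[0,0,.011]))
x,y=map(int,proj("side",p)); cv2.imwrite("pics/s8.png",cv2.resize(im[y-60:y+70,x-75:x+75],None,fx=4,fy=4))
E
```

```text
time_s: 19.88
tcp_pos: [0.55, -0.026, 0.2244]
ee_rot: [[-0.995, -0.103, 0.008], [-0.103, 0.995, 0.002], [-0.008, 0.001, -1.0]]
wrist_force: [8.2, -0.8, -21.6]
gripper_width: 0.377
time_s: 20.62
tcp_pos: [0.5591, -0.0259, 0.2263]
ee_rot: [[-0.995, -0.103, -0.003], [-0.103, 0.995, -0.002], [0.003, -0.001, -1.0]]
wrist_force: [-5.4, -0.8, -1.1]
gripper_width: 0.373
(np.float64(246.86807252067612), np.float64(183.85287093234695)) (np.float64(247.18393534038447), np.float64(205.11318595996346)) (np.float64(246.79670002873846), np.float64(179.04888145266906))
```

View pics/s8.png

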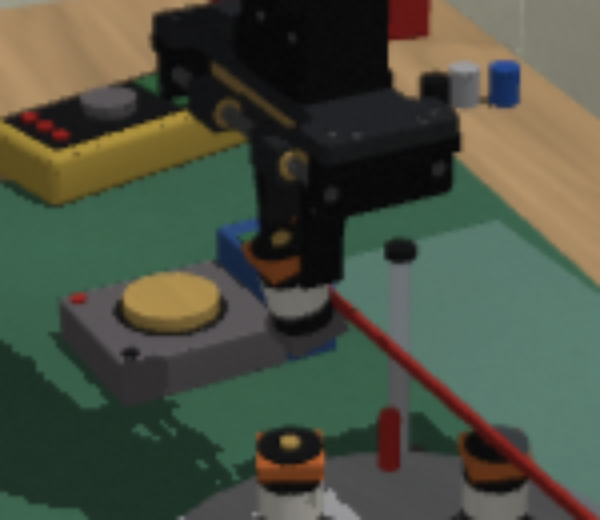

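The cell hangs about 15° off vertical, its button up and to the left. I push a bit further in.

```bash
python3 -m inch '[{"slide":[0.2,0.02,0],"yaw":0,"hand":1},{"slide":[0.4,0.04,0],"yaw":0,"hand":1},{"slide":[0.5,0.05,0],"yaw":0,"hand":1},{"slide":[0.5,0.05,0],"yaw":0,"hand":1}]'
cat > tilt.py <<'E'
from meas import *
im=capture("side"); s=sense(); p=s["tcp_pos"]-[0,0,.0577]
x,y=map(int,proj("side",p)); g=im[y-15:y+35,x-22:x+22]
hsv=cv2.cvtColor(g,cv2.COLOR_BGR2HSV); H,S,V=[hsv[...,i].astype(int) for i in range(3)]
w=(S<60)&(V>130)
for c,st in blobs(w,15):
    pass
    ys,xs=np.nonzero(w); 
    print("white",c+[x-22,y-15],st)
o=(H>5)&(H<18)&(S>140)&(V>70)
for c,st in blobs(o,8): print("orange",c+[x-22,y-15],st)
b=(H>15)&(H<32)&(S>60)&(V>90)
for c,st in blobs(b,3): print("brass",c+[x-22,y-15],st)
print(s["time_s"],s["tcp_pos"],s["wrist_force"])
E
python3 tilt.py
```

```text
time_s: 21.18
tcp_pos: [0.5643, -0.0254, 0.2268]
ee_rot: [[-0.995, -0.103, -0.002], [-0.103, 0.995, -0.002], [0.002, -0.001, -1.0]]
wrist_force: [-7.4, -0.2, 0.5]
gripper_width: 0.379
orange [240.66666667 187.52941176] [ 7 14 14 10 51]
21.225 [ 0.56425174 -0.02540706  0.2268282 ] [-6.54649971  0.25839862  1.65609621]
```

```bash
python3 -m inch '[{"slide":[0.15,0.02,0],"yaw":0,"hand":1},{"slide":[0.3,0.03,0],"yaw":0,"hand":1},{"slide":[0.3,0.03,0],"yaw":0,"hand":1}]'
python3 -m inch '[{"slide":[-1,-0.1,0],"yaw":0,"hand":1},{"slide":[-4,-0.4,1],"yaw":0,"hand":1},{"slide":[-5,-0.5,3],"yaw":0,"hand":1},{"slide":[-5,-0.5,3],"yaw":0,"hand":1},{"slide":[-5,-0.5,3],"yaw":0,"hand":1}]'
python3 tilt.py
python3 - <<'E'
from h import *
im=capture("side");s=sense(); p=s["tcp_pos"]-[0,0,.0577]
x,y=map(int,proj("side",p));print(x,y)
for r in range(y-12,y+34,3): print(r,' '.join('%02x%02x%02x'%tuple(im[r,c,::-1]) for c in range(x-20,x+22,2)))
E
```

```text
time_s: 21.6
tcp_pos: [0.5675, -0.0251, 0.2271]
ee_rot: [[-0.995, -0.104, -0.001], [-0.104, 0.995, -0.002], [0.001, -0.002, -1.0]]
wrist_force: [-7.0, -0.1, 1.6]
gripper_width: 0.374
time_s: 22.22
tcp_pos: [0.519, -0.0293, 0.2553]
ee_rot: [[-0.995, -0.103, 0.003], [-0.103, 0.995, 0.001], [-0.003, 0.0, -1.0]]
wrist_force: [-0.7, 0.5, -2.3]
gripper_width: 0.377
orange [219.68965517 179.39655172] [ 7 14 14 10 58]
brass [209.98181818 162.34545455] [ 0  0 10  7 55]
brass [211.57594937 198.0443038 ] [  0  31  15  14 158]
22.275 [ 0.51882724 -0.02929678  0.25463097] [-0.23085313  0.41312491 -1.18642004]
228 175
163 6f5e26 6f5e26 705e26 695924 393114 0e0e0f 111110 111010 111212 10100f 0b0a0b 09080a 1f1f1f 1c1b1c 0b090a 090909 070808 0a0a0a 080909 090909 080808
166 464321 3f5c44 385c48 3b614c 3b614c 0b090b 111110 111111 121111 100f10 171616 09090a 09090a 0a0a0a 0b0b0b 090a0a 070707 141c18 203228 365b47 385d49
169 3a604b 3a614b 3b614c 3a614b 3b624c 0d0d0c 121111 0e0f0f 101111 100f0e 08080a 0b0b0b 09080a 0b0b0c 09090a 0a0a0a 3b624c 3b624c 3a624c 3a604b 3a604b
172 3a624c 3b624c 3b624c 3b624c 131
[... 1227 characters left out ...]
a0a0b 0b0b0b 0e0d0e 0c0c0d 0c0c0c 1a1a1b 2f2e2f 1c2638 17253e 17253e 172741 1e3252 1e3251 1d3050
199 ac8e4f ac8d4e ac8d4e ac8d4e 6c5b3b 2d2c2d 2e2b2d 232223 1b1b1c 252424 2d2b2c 302e2f 302e2f 302e2f 383738 18253c 16253d 15243d 1c2f50 1d2f50 1c2e4f
202 7c6638 846d3c 947943 967b43 8a713f 6c5832 312e2e 312f30 312f2f 312e30 312f30 413f40 595557 5b575a 5b5759 5b5759 323134 17253d 1a2e4d 1b2f4e 1c2f4e
205 342c1e 4f4224 544527 59492a 4b3f26 3b3221 201d17 333133 585456 5c585a 5b575a 5b575a 5b575a 5b595b 5b575a 494647 3f3d3f 2b313c 1b2f4d 1a2e4d 1a2e4c
208 5b575a 5c575b 5a5659 5b575a 5c585b 5b575a 5b575b 5c585a 5e5b5d 504c4f 434041 403c3e 3d3b3c 3e3b3c 3d3a3c 3d393c 3d3a3c 2b303c 1a2f4d 1a2e4d 1b2f4d
```

The pixel rows show the cell near upright (about 6° off). The pads held it above its axis when it was lying, so it now sits about 8 to 10 mm off the tool axis, which also explains the earlier 15°. Next I compute that offset and check the plate centre with both views.

Run:
```python
from meas import *
im=cv2.imread("pics/side0.png"); hsv=cv2.cvtColor(im,cv2.COLOR_BGR2HSV); H,S,V=[hsv[...,i].astype(int) for i in range(3)]
m=(H>15)&(H<32)&(S>110)&(V>120); m[:180]=0;m[220:]=0;m[:,:190]=0;m[:,240:]=0
for c,s in blobs(m,60): print("plate",c,s,onplane("side",c,.0385))
s=sense(); t=s["tcp_pos"]; n=np.array([.9951,.0993,0]); y=np.array([-.0993,.9951,0]); print(t)
for nm,px in(("button",(222.,172.)),("band",(223.,190.5)),("bandL top",(214,187)),("bandR",(232.5,190))):
    o,d=ray("side",px); k=np.dot(t-o,y)/np.dot(d,y); q=o+k*d-t; print(nm,"n",q@n,"z",q[2])
```

```text
plate [213.23853211 196.52293578] [202 191  24  12 218] [0.55169802 0.18062502 0.0385    ]
[ 0.51869554 -0.02935356  0.25425217]
button n -0.01396399709749895 z -0.04625418530626063
band n -0.013378873181877112 z -0.08759805425587969
bandL top n -0.032605767237730496 z -0.07487584069100883
bandR n 0.0077788813041735246 z -0.09182821695920779
```

```bash
python3 -m inch '[{"slide":[0,3,0],"yaw":0,"hand":1},{"slide":[0,8,0],"yaw":0,"hand":1},{"slide":[1,13,0],"yaw":0,"hand":1},{"slide":[3,17,0],"yaw":0,"hand":1},{"slide":[4.3,20,0],"yaw":0,"hand":1},{"slide":[4.55,21,0],"yaw":0,"hand":1},{"slide":[4.55,21,-3],"yaw":0,"hand":1},{"slide":[4.55,21,-6],"yaw":0,"hand":1},{"slide":[4.55,21,-8.4],"yaw":0,"hand":1},{"slide":[4.55,21,-8.4],"yaw":0,"hand":1}]'
python3 -m inch '[{"slide":[0,0,-0.4],"yaw":0,"hand":1},{"slide":[0,0,-0.8],"yaw":0,"hand":1},{"slide":[0,0,-0.8],"yaw":0,"hand":1},{"slide":[0,0,-0.8],"yaw":0,"hand":1}]'
python3 - <<'E'
from h import *
im=capture("side"); cv2.imwrite("pics/side9.png",im)
s=sense();p=s["tcp_pos"]-[0,0,.07];print(p,s["wrist_force"])
x,y=map(int,proj("side",p)); print(x,y);cv2.imwrite("pics/s9.png",cv2.resize(im[y-40:y+40,x-50:x+50],None,fx=7,fy=7))
E
```

```text
time_s: 23.58
tcp_pos: [0.5626, 0.1793, 0.1683]
ee_rot: [[-0.995, -0.102, -0.005], [-0.102, 0.995, -0.003], [0.006, -0.003, -1.0]]
wrist_force: [0.1, -0.6, -1.8]
gripper_width: 0.373
time_s: 24.08
tcp_pos: [0.5639, 0.1806, 0.1632]
ee_rot: [[-0.995, -0.103, 0.001], [-0.103, 0.995, 0.0], [-0.001, 0.0, -1.0]]
wrist_force: [-1.3, 0.3, -0.6]
gripper_width: 0.375
[0.56391939 0.18063829 0.0931999 ] [ 0.11272397  0.55364606 -0.75203019]
217 175
```

View pics/s9.png

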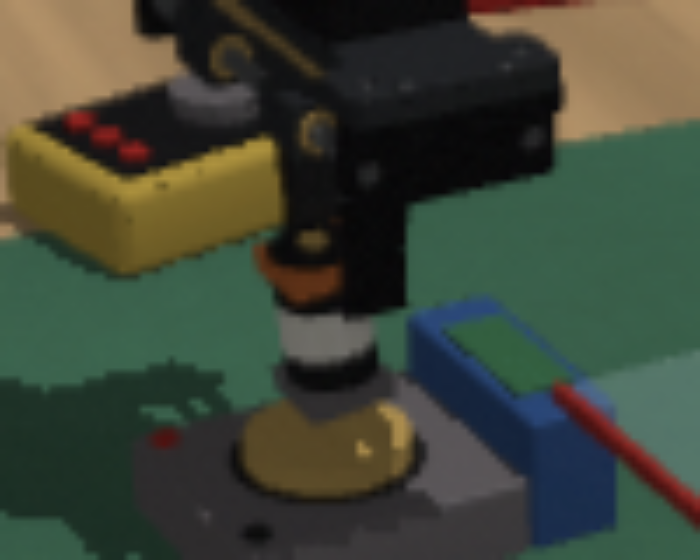

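The cell hangs just above the plate, centred within a few mm horizontally and about 6° off vertical. I lower until contact.

```bash
python3 -m inch '[{"slide":[0,0,-0.3],"yaw":0,"hand":1},{"slide":[0,0,-0.6],"yaw":0,"hand":1},{"slide":[0,0,-0.9],"yaw":0,"hand":1},{"slide":[0,0,-0.9],"yaw":0,"hand":1}]'
python3 -m inch '[{"slide":[0,0,-0.2],"yaw":0,"hand":1},{"slide":[0,0,-0.4],"yaw":0,"hand":1},{"slide":[0,0,-0.4],"yaw":0,"hand":1}]'
python3 -m inch '[{"slide":[0,0,-0.2],"yaw":0,"hand":1},{"slide":[0,0,-0.4],"yaw":0,"hand":1},{"slide":[0,0,-0.4],"yaw":0,"hand":1}]'
```

```text
time_s: 24.62
tcp_pos: [0.5636, 0.1804, 0.1533]
ee_rot: [[-0.995, -0.103, -0.001], [-0.103, 0.995, -0.0], [0.001, -0.0, -1.0]]
wrist_force: [0.4, -0.2, -0.6]
gripper_width: 0.373
time_s: 25.0
tcp_pos: [0.5643, 0.1807, 0.1505]
ee_rot: [[-0.995, -0.103, 0.001], [-0.103, 0.995, 0.0], [-0.001, 0.0, -1.0]]
wrist_force: [0.5, -0.9, 2.6]
gripper_width: 0.373
time_s: 25.38
tcp_pos: [0.5647, 0.1808, 0.1469]
ee_rot: [[-0.995, -0.104, 0.002], [-0.104, 0.995, 0.0], [-0.002, 0.0, -1.0]]
wrist_force: [1.0, -1.5, 6.1]
gripper_width: 0.377
```

```bash
python3 -m inch '[{"slide":[0,0,-0.15],"yaw":0,"hand":1},{"slide":[0,0,-0.3],"yaw":0,"hand":1},{"slide":[0,0,-0.3],"yaw":0,"hand":1}]'
python3 -m inch '[{"slide":[0,0,-0.15],"yaw":0,"hand":1},{"slide":[0,0,-0.3],"yaw":0,"hand":1},{"slide":[0,0,-0.3],"yaw":0,"hand":1},{"slide":[0,0,-0.3],"yaw":0,"hand":1}]'
```

```text
time_s: 25.75
tcp_pos: [0.565, 0.1808, 0.1446]
ee_rot: [[-0.995, -0.104, 0.003], [-0.104, 0.995, 0.001], [-0.004, 0.0, -1.0]]
wrist_force: [0.5, -1.6, 8.7]
gripper_width: 0.374
time_s: 26.25
tcp_pos: [0.5669, 0.1812, 0.1435]
ee_rot: [[-0.994, -0.105, 0.008], [-0.105, 0.994, 0.002], [-0.009, 0.001, -1.0]]
wrist_force: [2.5, -2.2, 12.8]
gripper_width: 0.37
```

The force passed 12 N and the plate bottomed. I hold slightly harder, then come back up to just touching and take a measurement.

```bash
python3 -m inch '[{"slide":[0,0,-0.2],"yaw":0,"hand":1},{"slide":[0,0,-0.2],"yaw":0,"hand":1},{"slide":[0,0,-0.2],"yaw":0,"hand":1}]'
python3 -m inch '[{"slide":[0,0,0.2],"yaw":0,"hand":1},{"slide":[0,0,0.4],"yaw":0,"hand":1},{"slide":[0,0,0.6],"yaw":0,"hand":1},{"slide":[0,0,0.8],"yaw":0,"hand":1},{"slide":[0,0,0.8],"yaw":0,"hand":1}]'
```

```text
time_s: 26.62
tcp_pos: [0.5679, 0.1813, 0.1428]
ee_rot: [[-0.994, -0.105, 0.011], [-0.105, 0.994, 0.003], [-0.012, 0.001, -1.0]]
wrist_force: [4.0, -3.5, 17.6]
gripper_width: 0.373
time_s: 27.25
tcp_pos: [0.5651, 0.1812, 0.1469]
ee_rot: [[-0.995, -0.103, 0.004], [-0.103, 0.995, 0.002], [-0.004, 0.002, -1.0]]
wrist_force: [2.3, 0.3, 5.4]
gripper_width: 0.375
```

```bash
python3 -m inch '[{"slide":[0,0,0.2],"yaw":0,"hand":1},{"slide":[0,0,0.5],"yaw":0,"hand":1},{"slide":[0,0,0.5],"yaw":0,"hand":1},{"slide":[0,0,0.5],"yaw":0,"hand":1}]'
python3 -m inch '[{"slide":[0,0,0],"yaw":0,"hand":0.58},{"slide":[0,0,0],"yaw":0,"hand":0.55},{"slide":[0,0,0],"yaw":0,"hand":0.5},{"slide":[0,0,0],"yaw":0,"hand":0.4},{"slide":[0,0,0],"yaw":0,"hand":0.2},{"slide":[0,0,0],"yaw":0,"hand":0},{"slide":[0,0,0],"yaw":0,"hand":0},{"slide":[0,0,0],"yaw":0,"hand":0}]'
python3 -m inch '[{"slide":[0,0,2],"yaw":0,"hand":0},{"slide":[0,0,5],"yaw":0,"hand":0},{"slide":[0,0,9],"yaw":0,"hand":0},{"slide":[0,0,13],"yaw":0,"hand":0},{"slide":[-2,6,15],"yaw":0,"hand":0},{"slide":[-4,12,15],"yaw":0,"hand":0},{"slide":[-6,18,15],"yaw":0,"hand":0},{"slide":[-8,24,15],"yaw":0,"hand":0},{"slide":[-8,24,15],"yaw":0,"hand":0},{"slide":[-8,24,15],"yaw":0,"hand":0}]'
python3 - <<'E'
from meas import *
for n in("top","side"):
    im=capture(n); cv2.imwrite(f"pics/{n}10.png",im)
    hsv=cv2.cvtColor(im,cv2.COLOR_BGR2HSV); H,S,V=[hsv[...,i].astype(int) for i in range(3)]
    x,y=map(int,proj(n,[.5525,.1795,.07])); 
    sl=(slice(y-35,y+35),slice(x-35,x+35))
    for nm,m in(("brass",(H>15)&(H<32)&(S>90)&(V>90)),("orange",(H>5)&(H<15)&(S>140)&(V>70)),("white",(S<50)&(V>110))):
        for c,s in blobs(m[sl],4): print(n,nm,c+[x-35,y-35],s+[x-35,y-35,0,0,0])
    print(n,"expect button",proj(n,[.5525,.1795,.103]),"centre",proj(n,[.5525,.1795,.071]),"collar",proj(n,[.5525,.1795,.097]),"plate",proj(n,[.5525,.1795,.04]))
E
```

```text
time_s: 27.75
tcp_pos: [0.5625, 0.18, 0.1494]
ee_rot: [[-0.995, -0.103, -0.004], [-0.103, 0.995, -0.002], [0.004, -0.001, -1.0]]
wrist_force: [-0.7, -0.6, -0.9]
gripper_width: 0.372
time_s: 28.75
tcp_pos: [0.5638, 0.1806, 0.1508]
ee_rot: [[-0.995, -0.103, -0.0], [-0.103, 0.995, -0.0], [0.0, -0.0, -1.0]]
wrist_force: [-0.9, -0.0, 0.5]
gripper_width: 0.956
time_s: 30.0
tcp_pos: [0.4835, 0.4206, 0.3004]
ee_rot: [[-0.995, -0.104, -0.001], [-0.104, 0.995, -0.001], [0.001, -0.001, -1.0]]
wrist_force: [0.1, -0.5, 0.2]
gripper_width: 1.0
top brass [209.930131   242.85152838] [195 229  25  26 229]
top brass [199.90909091 238.09090909] [198 236   5   5  22]
top orange [194.42857143 232.71428571] [193 232   4   3   7]
top orange [206.08333333 232.91666667] [204 231   4   6  12]
top orange [206.45833333 242.83333333] [203 239   6   7  24]
top orange [194.42857143 244.78571429] [193 243   5   4  14]
top white [207.91268917 242.33993015] [187 220  41  46 859]
top white [209.53846154 238.46153846] [209 235   2   9  13]
top white [210.25 246.75] [209 246   3   2   4]
top expect button (np.float64(19
[... 167 characters left out ...]
at64(238.40977154977264)) plate (np.float64(205.37736828462008), np.float64(241.77131214563775))
side brass [209.81460674 158.98314607] [178 150  70  24 712]
side brass [211.71428571 173.57142857] [210 173   4   2   7]
side brass [216.1023622  200.07874016] [202 192  24  13 127]
side orange [212.24242424 178.56060606] [204 174  17   9  66]
side white [214.60465116 187.62790698] [210 184   9   7  43]
side expect button (np.float64(212.53478936974346), np.float64(173.03269759029547)) centre (np.float64(213.11890054910845), np.float64(184.89725951928335)) collar (np.float64(212.64538263635296), np.float64(175.2790861323607)) plate (np.float64(213.67161452999028), np.float64(196.12407641109334))
```

The button sits within 1 px of where an upright, centred cell should show it in both views. Last check is the carousel: at rest, with three standing cells.

```bash
python3 -m inch '[{"slide":[0,0,0],"yaw":0,"hand":0},{"slide":[0,0,0],"yaw":0,"hand":0},{"slide":[0,0,0],"yaw":0,"hand":0},{"slide":[0,0,0],"yaw":0,"hand":0},{"slide":[0,0,0],"yaw":0,"hand":0},{"slide":[0,0,0],"yaw":0,"hand":0},{"slide":[0,0,0],"yaw":0,"hand":0},{"slide":[0,0,0],"yaw":0,"hand":0}]'
python3 pegs.py
python3 - <<'E'
from meas import *
from station import finish_job
C=np.array([.5524,-.1668]); a=cv2.imread("pics/top10.png");b=cv2.imread("pics/last.png")
print("diff",cv2.absdiff(a,b)[160:320,180:450].max())
hsv=cv2.cvtColor(b,cv2.COLOR_BGR2HSV); H,S,V=[hsv[...,i].astype(int) for i in range(3)]
m=(H>15)&(H<32)&(S>80)&(V>90); m[:170]=0;m[310:]=0;m[:,285:]|=False;m[:,:285]=0;m[:,420:]=0
for c,s in blobs(m,3):
    p=onplane("top",c,.104)[:2]-C; print("button",c,s[4],"r",np.hypot(*p),np.degrees(np.arctan2(p[1],p[0]))%360)
E
```

```text
time_s: 31.1
tcp_pos: [0.4838, 0.4206, 0.3007]
ee_rot: [[-0.995, -0.103, -0.0], [-0.103, 0.995, -0.0], [0.0, -0.0, -1.0]]
wrist_force: [-0.6, -1.1, -0.1]
gripper_width: 1.001
peg [403.54166667 266.625     ] [ 0.51022753 -0.27355891] 0.1147866796326169 248.44472363215152
peg [335.22222222 294.5       ] [ 0.44348287 -0.12270806] 0.11750336045885999 157.96086609879794
31.15 [0.48378594 0.42059166 0.30076604] -174.08874821703938
diff 10
button [386.09090909 230.90909091] 22 r 0.07017327976265328 297.2665654134091
button [327.6  257.44] 25 r 0.0719805851112011 115.63873150770456
```

```bash
python3 -c "
from station import finish_job; print(finish_job())"
```

```text
the job is handed in; nothing more can be done
None
```

The cell is standing button-up on the tester's brass plate and the job is handed in; the clock read about 31 s of the 72 s allowed.

**What I did**
- I walked the carousel about 135° clockwise in two strokes, with a peg held loosely between the fingers.
- I gripped the fallen cell at its orange collar and lifted it. I then swung it upright in the grip against the fixed guard's front edge.
- I set it on the plate, pressed to about 18 N at the wrist and let the plate come back up. Then I opened the gripper and withdrew.

**Last checks**
- **Cell on the plate:** its button showed within about 1 px (roughly 2 mm) of where an upright, centred cell should show it, in both cameras.
- **Carousel:** two pictures about 1 s apart showed no visible change, so it is at rest.
- **Standing cells:** two show upright at radius 70 and 72 mm. The third is under the guard, where its button was not picked out by the colour mask. My last look at it, before the lift, showed it standing.

**What went off plan**
- One yaw move came out 26° short and I compensated for it in the second stroke.
- The cell turned about 12 mm off the tool axis in the grip. I corrected for this when placing it.

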